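Crank the teapot's pouring stand to its set mark

TASK

The teapot sits in a geared pouring stand: turn the stand's small steel handwheel, over as many grasps as you need, until the sliding pointer lines up with the brass set mark, then let go of the wheel. Work the stand by its handwheel alone, without pushing the teapot or the pointer, and leave the glasses and the other things on the table standing where they are.

Things in the scene. Friction and masses are not known exactly. Their poses are not given: they have to be found in the camera images.
- stand: The fixed pouring stand: wooden board 410 x 360 x 16 mm (x -90 to 320, y -205 to 155 mm), index housing (x -85 to 105, y 42 to 128, top z 50 mm), two brass uprights carrying a teapot. Origin on the table top under the handwheel's axis; z up, x towards the teapot, y towards the index housing. The gear post under the wheel is 48 mm across up to z = 98 mm, above it a 14 mm shaft.
- wheel_grip (a point): Centre of the steel handwheel, on its vertical axis at mid-height of the rim, 135 mm above the table. The wheel lies level: outer diameter 60 mm, round rim 10 mm thick, three spokes, 18 mm hub whose top is 13 mm above this point. Grip it from above across its outside diameter; nothing else stands within 85 mm of its axis above z = 100 mm.
- handwheel (a joint): Angle of the handwheel in rad, 0 to 8.4, growing clockwise seen from above; it stays where it is left (about 0.12 N m of friction). Each radian clockwise slides the pointer 16 mm along the stand's +x and tips the teapot 0.075 rad.
- pointer: The aluminium pointer: a block 14 x 14 x 12 mm running in the black slot on top of the index housing, with a narrow blade towards the stand's +y. Origin at the block's underside; axes parallel to the stand's. Driven by the handwheel; not to be pushed.
- pointer_tip (a point): Tip of the pointer's 4 mm wide blade.
- mark: The set mark: a fixed brass clip 20 x 12 x 24 mm on the outer part of the index housing, with a 4 mm wide nib facing the pointer. Origin under the nib's middle; axes parallel to the stand's. The pointer is lined up with the mark when the pointer tip has x = 0 in this frame. They do not touch in passing.
- teapot: Steel teapot, spout towards the stand's -y, body about 120 mm across, top 270 mm above the table, held in the stand and tipped by the handwheel. Origin on its tilt axis, 150 mm above the table, 210 mm from the handwheel's axis along the stand's x. Not to be pushed.
- glass_spout: Bystander: tea glass, 56 mm wide, 88 mm high, standing on the stand's board below the spout. Origin at the centre of its underside.
- glass0: Bystander: tea glass, 56 mm wide, 88 mm high, standing on the round steel tray to the right. Origin at the centre of its underside.
- glass1: Bystander: tea glass, 56 mm wide, 88 mm high, standing on the round steel tray to the right. Origin at the centre of its underside.
- glass2: Bystander: tea glass, 56 mm wide, 88 mm high, standing on the round steel tray to the right. Origin at the centre of its underside.
- jar: Bystander: dark jar with a brass lid, 60 mm wide, 85 mm high. Origin at the centre of its underside.
- burner: Bystander: white ceramic incense burner, 68 mm wide, 56 mm high. Origin at the centre of its underside.
- sugar_bowl: Bystander: blue ceramic bowl, 90 mm wide, 50 mm high. Origin at the centre of its underside.

How it is judged (in metres and radians):
At the end, for the whole second after the job is handed in: The pointer's tip is within 5 mm of the set mark's nib along the slot, and the handwheel is at rest (x of pointer_tip in the frame of mark between -0.005 and 0.005 m and velocity of joint handwheel between -0.05 and 0.05 rad/s); the robot touches nothing.
It fails at once if the teapot is pushed by the robot (over 4 N) (contact force between any of the arm, the fingers and teapot above 4 N).
It fails at once if the pointer is pushed by the robot (over 2 N) (contact force between any of the arm, the fingers and pointer above 2 N).
It fails at once if a glass, the jar, the burner or the bowl is moved more than 25 mm or tipped over (distance of any of glass_spout, glass0, glass1, glass2, jar, burner, sugar_bowl from where it was at the start of the episode above 0.025 m or angle between any of glass_spout, glass0, glass1, glass2, jar, burner, sugar_bowl's own z axis and vertical above 0.5 rad).
It also fails if it takes over 54 s, if anything falls off the work surface, if the arm or the gripper's body presses on something with over 40 N, if the wrist force passes 120 N, or if a joint passes its speed limit or range.

ROBOT

A 6-joint arm with a two-finger parallel gripper is mounted at the origin on the work surface. World frame = base frame: x ahead of the robot, y to its left, z up, the work surface at z = 0. Lengths are in mm, angles in degrees, forces in N, time in s.
With the tool pointing down it reaches from about 300 to 850 mm from the base axis. Payload 4.2 kg.
Tool frame: the origin (TCP) lies midway between the tips of the shut fingers; the grasp point (between the pads) lies 19 mm behind it; z points along the fingers, y is the line along which they close (so a half turn about z gives the same grasp; the last joint's range is limited). The gripper opens to 91 mm and grips with 3 to 60 N. Pads are 32 mm wide; open, the fingers measure 118 mm over their backs; the gripper's body (76 mm by 178 mm) begins 60 mm behind the grasp point.
Start: joints at [-68.067, 18.312, 89.639, -0, 72.044, -1.146], TCP at [225.402, -528.996, 213.976] pointing down, gripper open.
Joint ranges: [-177.97, 177.97], [-48.28, 115.42], [12.27, 149.76], [-77.06, 257.06], [2.81, 150.46], [-146.56, 146.56]. Speed limits (degrees/s): [147.25, 147.25, 180, 180, 180, 180].

INTERFACE

Orientations are given as [roll, pitch, yaw] about the fixed x, y, z axes, in that order (R = Rz(yaw) Ry(pitch) Rx(roll)).
In Python, from workcell import env gives the robot as it stands.
- The arm moves only by the tool send_rows, never from a script. Its argument "steps" is a list that holds one entry, the list of rows, each a list of 5 numbers: the shift along the tool's x, y, z scaled (see below), then the turn about the tool's z scaled (see below), then the opening, from 0 (shut) to 1 (fully open). In form: [[[dx, dy, dz, yaw, fingers], ...]]. A call has 1 to 5 rows; each row shifts and turns the commanded pose from where the row before left it, along the tool's axes as they then stand; what a row does not reach is not made up. The controller multiplies each number of a shift by 0.04 m and each number of a turn by 0.12 rad. A row lasts 1/12 s, in which the tool goes at most 41.7 mm and 7.16 degrees, less where a joint would pass 70% of its speed; a pose out of reach is approached as far as the arm can. A call with a number of a shift or a turn outside -1 to 1 is refused whole. A call with a gripper value outside its range is refused whole. The fingers move at their own pace and stop on an object; "squeeze" is the grip in N (left out, the last holds). Time passes only in rows, so rows that do not move let the fingers close. It gives the time, the measured TCP pose, the force, the opening and the grip force at its end, in the units of the state.
- env.state(): the state, without advancing time (a new reading comes with each control period).
- env.grab_frame(name): name is "side" or "top"; returns a dict with "pixels" (420x560x3 uint8, red, green, blue), "depth" (420x560 float32, mm along the optical axis (not along the pixel's ray), 0 where there is no reading), "intrinsics" (3x3 intrinsics, pixels), "cam_to_world" (4x4, takes a point from camera to world coordinates). Camera axes: x right, y down, z forward; pixel columns grow to the right and rows downward; lengths in mm; the calibration is good to about 2 mm. A picture is of the moment at which its call begins.
- env.job_done(): hands the job in; it is judged then, once.
The state is a dict: "time_s": time; "qpos": joint angles; "qvel": joint speeds; "effort": joint torques, N m; "ee_pos": TCP position; "ee_rot": TCP orientation; "force": force on the tool from outside, world axes, zero at the start; "torque": the same for the moment, N m; "gripper_width": finger opening in mm; "gripper_force": force on a finger pad.
Only numpy, scipy, OpenCV 4.12 (cv2) and the standard library are available. Lean on these libraries where they do the work, as an engineer would, in place of code of your own. Each camera call takes 0.05 s, during which the arm holds its last target. There are 200 camera calls.

## Working session

There is one attempt and no reset: what is moved stays moved. The work goes in short steps, Python scripts to look and compute and a tool call to move; the robot and the scene stay as the last step left them, time stands still between calls to the robot, and variables do not carry over. Pictures are saved under pics/ and viewed, at most 10 in all, crops included, and the job is handed in when it is done.

Besides the shell and the picture viewer there is one more tool, called after ">>>" as name([rows], argument=value, ...), one row to a line, values as JSON. send_rows: Moves the arm, as the interface text tells. Shifts and turns lie within -1 to 1; 1 stands for 0.04 m of shift or 0.12 rad of turn. Its arguments: {"type":"object","properties":{"steps":{"type":"array"},"squeeze":{"type":"number"}},"required":["steps"]}

```bash
mkdir -p pics; ls; cat > h.py <<'E'
import numpy as np, cv2
from workcell import env
def grab(n,save=None):
    f=env.grab_frame(n)
    np.savez(f'{n}.npz',**f)
    if save: cv2.imwrite('pics/'+save,f['pixels'][:,:,::-1])
    return f
def ray(f,u,v,z):
    "pixel -> world point on plane z"
    d=np.linalg.inv(f['intrinsics'])@np.array([u,v,1.]); T=np.array(f['cam_to_world'])
    d=T[:3,:3]@d; o=T[:3,3]
    return o+d*(z-o[2])/d[2]
def pt(f,u,v):
    d=np.linalg.inv(f['intrinsics'])@np.array([u,v,1.])*f['depth'][int(v),int(u)]; T=np.array(f['cam_to_world'])
    return T[:3,:3]@d+T[:3,3]
E
python3 -c "
from h import *
for n in('top','side'):
    f=grab(n,n+'0.png');print(f['cam_to_world'],f['intrinsics'])
print(env.state())"
```

```text
pics
[[-1.71074473e-02 -9.87263907e-01  1.58168621e-01  3.33897836e+02]
 [-9.99668075e-01  1.99366464e-02  1.63177909e-02 -7.55593097e+01]
 [-1.92633179e-02 -1.57836965e-01 -9.87277275e-01  1.52433915e+03]
 [ 0.00000000e+00  0.00000000e+00  0.00000000e+00  1.00000000e+00]] [[406.19465057   0.         274.15012804]
 [  0.         406.19465057 205.21622001]
 [  0.           0.           1.        ]]
[[-9.57570760e-01 -1.80803125e-01  2.24429209e-01  2.96286877e+02]
 [-2.88123346e-01  5.82827150e-01 -7.59800928e-01  7.46048407e+02]
 [ 6.57094582e-03 -7.92226447e-01 -6.10191838e-01  7.72804247e+02]
 [ 0.00000000e+00  0.00000000e+00  0.00000000e+00  1.00000000e+00]] [[389.82080428   0.         278.43185547]
 [  0.         389.82080428 204.22413577]
 [  0.           0.           1.        ]]
{'time_s': 0.1, 'qpos': array([-6.80659877e+01,  1.83474997e+01,  8.96974021e+01, -7.79197114e-04,
        7.20444828e+01, -1.14683411e+00]), 'qvel': array([-0.01035181, -0.12886935, -0.06780302, -0.05187058,  0.07299131,
       -0.0927882 ]), 'effort': array([ 3.29408849e-04, -4.13331878e+01, -2.32510436e+01,  7.28698005e-02,
        4.21856332e-02, -7.17006674e-05]), 'ee_pos': array([ 225.24134424, -528.57072547,  213.22279998]), 'ee_rot': array([-1.79910618e+02, -1.04828168e-03,  2.30810864e+01]), 'force': array([0.57103794, 0.66597915, 0.91034483]), 'torque': array([-0.02097126,  0.01096074,  0.0415048 ]), 'gripper_force': 0.0, 'gripper_width': 91.16717150707387}
```

View pics/top0.png

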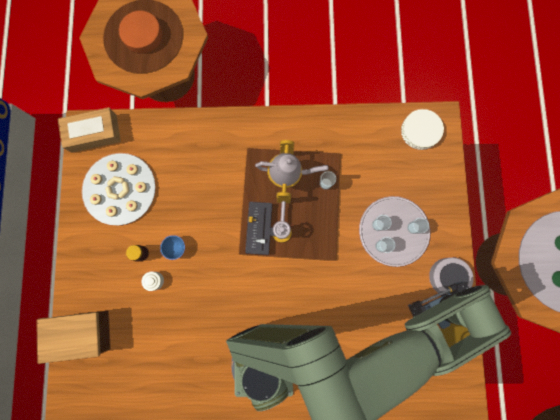

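View pics/side0.png

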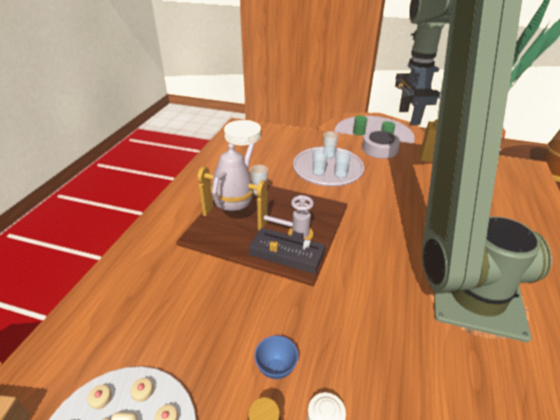

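The top view shows the wheel near (281,230), the index housing at x 247–270 with the white pointer near (261,240), and the teapot at (285,168). In the side view the mark is the brass spot at (273,246) and the pointer is at (306,243).

```bash
python3 -c "
from h import *
f=dict(np.load('top.npz'));g=dict(np.load('side.npz'))
a=cv2.resize(f['pixels'][185:265,235:310],None,fx=7,fy=7,interpolation=cv2.INTER_CUBIC)[:,:,::-1]
b=cv2.resize(g['pixels'][185:275,240:335],None,fx=6,fy=6,interpolation=cv2.INTER_CUBIC)[:,:,::-1]
cv2.imwrite('pics/a.png',a);cv2.imwrite('pics/b.png',b)
# board corners: dark brown mask
m=((f['pixels'].max(2)<95)).astype(np.uint8);m[:,:235]=0;m[:,350:]=0;m[:140]=0;m[270:]=0
m=cv2.morphologyEx(m,cv2.MORPH_CLOSE,np.ones((25,25)))
m=cv2.morphologyEx(m,cv2.MORPH_OPEN,np.ones((5,5)))
c=max(cv2.findContours(m,0,2)[0],key=cv2.contourArea);r=cv2.minAreaRect(c);print(r)
for p in cv2.boxPoints(r): print(p,ray(f,*p,16))
# points at height near wheel rim
for n,h,(u,v) in(('top',f,(281,230)),('side',g,(302,204))):
  P=[pt(h,x,y) for x in range(u-16,u+17) for y in range(v-16,v+17)]
  P=np.array([p for p in P if 122<p[2]<155]);print(n,len(P),P.min(0),P.max(0),P.mean(0),cv2.minEnclosingCircle(P[:,:2].astype(np.float32)))
"
```

```text
((288.9107666015625, 208.85787963867188), (68.02946472167969, 123.07709503173828), 42.61406326293945)
[222.2132  231.11609] [481.57531541 144.89548622  16.        ]
[305.54333 140.53986] [ 825.45793986 -175.9192639    16.        ]
[355.60834 186.59967] [ 640.47819159 -359.27240733   16.        ]
[272.2782 277.1759] [309.15591747 -39.22098636  16.        ]
top 173 [ 442.3438744  -105.60894872  128.01401712] [501.24479594 -50.41045133 153.46247356] [471.13038555 -77.13942051 139.38513098] ((471.64410400390625, -76.72444915771484), 29.698654174804688)
side 234 [ 442.62518706 -100.29371948  128.21073692] [500.56537544 -42.04899053 150.74783394] [470.7083791  -67.63924367 138.75420975] ((471.3235168457031, -71.39923095703125), 30.023277282714844)
```

View pics/a.png

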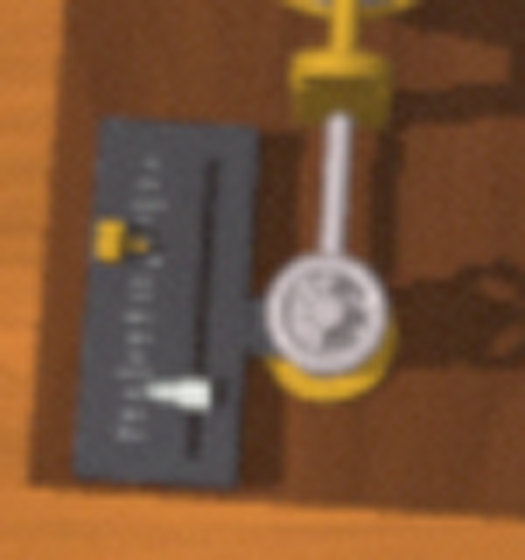

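View pics/b.png

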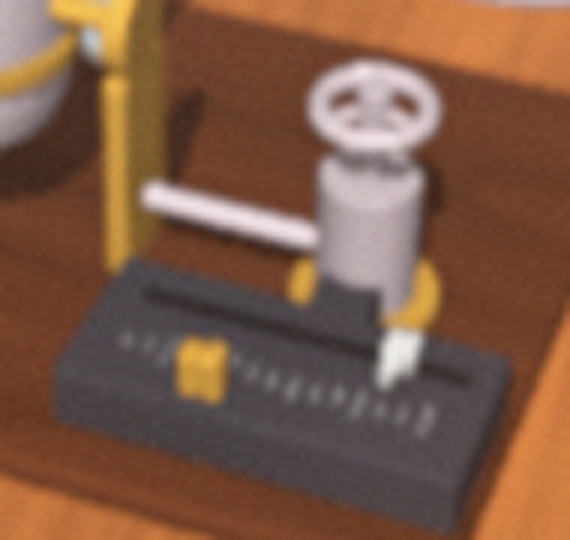

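The crops show the blade tip at top pixel about (256.1,241.0) and the mark nib at about (256.4,219.7). The wheel is centred near (471,-74).

```bash
python3 -c "
from h import *
from scipy.spatial.transform import Rotation as R
f=dict(np.load('top.npz'));g=dict(np.load('side.npz'))
T=lambda x,y:(235+x/7,185+y/7); S=lambda x,y:(240+x/6,185+y/6)
print('edge top',ray(f,*T(102,120),50),ray(f,*T(78,475),50),ray(f,*T(258,128),50))
print('slot top',ray(f,*T(216,160),50),ray(f,*T(193,458),50),'side',ray(g,*S(145,290),50),ray(g,*S(468,378),50))
print('tip',ray(f,*T(148,392),56),ray(g,*S(383,385),56))
print('nib',ray(f,*T(150,243),62),ray(g,*S(217,388),50), pt(f,*T(110,241)))
s=env.state();M=R.from_euler('xyz',s['ee_rot'],degrees=True).as_matrix()
print('tool delta',M.T@(np.array([471.5,-74,214])-s['ee_pos'])/40)
"
```

```text
edge top [583.39438041  39.18909922  50.        ] [397.82895798  52.99506805  50.        ] [577.46016938 -42.8772316   50.        ]
slot top [560.88772738 -20.55471655  50.        ] [405.48902114  -6.51378986  50.        ] side [561.8042179  -15.77360081  50.        ] [406.93784583  -2.73642039  50.        ]
tip [439.51586144  16.02184342  56.        ] [440.63667834  18.73215769  56.        ]
nib [516.20137991  13.83034076  62.        ] [511.21680276  35.99826597  50.        ] [516.52492226  33.90693049  70.95755727]
tool delta [ 1.01188209e+01 -8.04104880e+00 -6.70082851e-03]
```

>>> send_rows([
  [[0.92,-0.73,0,0,1],[0.92,-0.73,0,0,1],[0.92,-0.73,0,0,1],[0.92,-0.73,0,0,1],[0.92,-0.73,0,0,1]],
])

```text
time_s: 0.52
ee_pos: [325.0, -344.0, 213.6]
ee_rot: [-180.0, 0.0, 23.0]
force: [0.7, -0.1, -0.2]
gripper_width: 90.8
gripper_force: 0.0
```

>>> send_rows([
  [[0.92,-0.73,0,0,1],[0.92,-0.73,0,0,1],[0.92,-0.73,0,0,1],[0.92,-0.73,0,0,1],[0.92,-0.73,0,0,1]],
])

```text
time_s: 0.93
ee_pos: [424.4, -160.8, 213.8]
ee_rot: [-180.0, 0.0, 23.1]
force: [0.5, -0.4, 1.1]
gripper_width: 91.4
gripper_force: 0.0
```

>>> send_rows([
  [[0.92,-0.73,0,0,1],[0,0,0,-1,1],[0,0,0,-1,1],[0,0,0,-1,1],[0,0,0,-1,1]],
])

```text
time_s: 1.35
ee_pos: [443.9, -125.5, 213.5]
ee_rot: [-180.0, 0.0, 51.0]
force: [-0.6, -0.5, 0.2]
gripper_width: 91.1
gripper_force: 0.0
```

```bash
python3 -c "
from h import *
s=env.state();print(s['time_s'],s['qpos'],s['ee_pos'],s['ee_rot'])"
```

```text
1.35 [-1.72105506e+01  8.07229194e+00  1.03543477e+02 -9.47820845e-03
  6.84398972e+01  2.17943240e+01] [ 443.90534687 -125.51623939  213.531967  ] [-1.79951584e+02  2.88493424e-02  5.09986248e+01]
```

>>> send_rows([
  [[0,0,0,-1,1],[0,0,0,-1,1],[0,0,0,-1,1],[0,0,0,-1,1],[0,0,0,-1,1]],
])

```text
time_s: 1.77
ee_pos: [443.7, -126.0, 213.6]
ee_rot: [-179.9, -0.0, 85.3]
force: [0.7, -0.1, -0.5]
gripper_width: 90.9
gripper_force: 0.0
```

>>> send_rows([
  [[0,0,0,-1,1],[0,0,0,-1,1],[0,0,0,-1,1],[0,0,0,-1,1],[0,0,0,-1,1]],
])

```text
time_s: 2.18
ee_pos: [443.7, -126.1, 213.6]
ee_rot: [-180.0, -0.0, 119.7]
force: [-0.0, -0.2, 0.1]
gripper_width: 91.2
gripper_force: 0.0
```

>>> send_rows([
  [[0,0,0,-1,1],[0,0,0,-1,1],[0,0,0,-1,1],[0,0,0,-1,1],[0,0,0,-1,1]],
])

```text
time_s: 2.6
ee_pos: [443.7, -126.1, 213.6]
ee_rot: [-180.0, -0.1, 154.1]
force: [-0.1, -0.1, 0.5]
gripper_width: 91.0
gripper_force: 0.0
```

>>> send_rows([
  [[0,0,0,-1,1],[0,0,0,-1,1],[0,0,0,-1,1],[0,0,0,-1,1],[0,0,0,-1,1]],
])

```text
time_s: 3.02
ee_pos: [443.7, -126.1, 213.6]
ee_rot: [180.0, -0.0, -171.6]
force: [-0.8, -0.2, 0.6]
gripper_width: 91.2
gripper_force: 0.0
```

>>> send_rows([
  [[0,0,0,-1,1],[0,0,0,-1,1],[0,0,0,-1,1],[0,0,0,-1,1],[0,0,0,0,1]],
])

```text
time_s: 3.43
ee_pos: [443.8, -126.1, 213.6]
ee_rot: [180.0, -0.0, -144.3]
force: [-0.2, 0.1, -0.5]
gripper_width: 91.2
gripper_force: 0.0
```

```bash
python3 -c "
from h import *
from scipy.spatial.transform import Rotation as R
s=env.state();print(s['time_s'],s['qpos'],s['ee_pos'],s['ee_rot'])
M=R.from_euler('xyz',s['ee_rot'],degrees=True).as_matrix()
print(M.T@(np.array([471.5,-74,116])-s['ee_pos'])/40)"
```

```text
3.4333 [-1.72858930e+01  8.06318441e+00  1.03541016e+02 -6.00146015e-03
  6.84366756e+01 -1.42987089e+02] [ 443.7734661  -126.09045618  213.62149855] [ 1.79970720e+02 -2.90625936e-02 -1.44296589e+02]
[-1.32410638  0.65172994  2.44019952]
```

>>> send_rows([
  [[-0.66,0.33,0,0,1],[-0.66,0.32,0,0,1],[0,0,0.6,0,1],[0,0,0.6,0,1],[0,0,0,0,1]],
])

```text
time_s: 3.85
ee_pos: [468.8, -73.2, 162.0]
ee_rot: [179.6, -0.4, -144.5]
force: [-2.1, -0.4, 0.1]
gripper_width: 91.3
gripper_force: 0.0
```

```bash
python3 -c "
from h import *
s=env.state();print(s['qpos'],s['ee_pos'],s['force'])
g=grab('side');f=grab('top')
a=cv2.resize(g['pixels'][150:275,220:375],None,fx=3.6,fy=3.6,interpolation=2)
b=cv2.resize(f['pixels'][190:270,235:310],None,fx=3,fy=3,interpolation=2)
o=np.zeros((a.shape[0],a.shape[1]+b.shape[1],3),np.uint8);o[:,:a.shape[1]]=a;o[:b.shape[0],a.shape[1]:]=b
cv2.imwrite('pics/c.png',o[:,:,::-1])"
```

```text
[-1.02646638e+01  1.20161894e+01  1.06546851e+02 -1.52456762e-03
  6.19669408e+01 -1.35748667e+02] [468.75646409 -73.2098372  161.97408277] [-2.05107258 -0.36602805  0.05376904]
```

View pics/c.png

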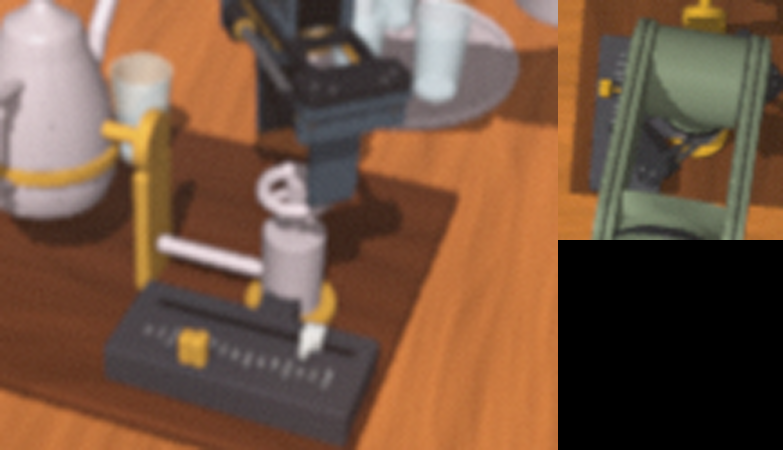

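The near finger hangs just outside the wheel's rim (crop, about (330,170)) and the wheel is between the fingers. I'll go down the remaining 46 mm.

>>> send_rows([
  [[-0.03,0.05,0.6,0,1],[0,0,0.6,0,1],[0,0,0,0,1],[0,0,0,0,1]],
])

```text
time_s: 4.28
ee_pos: [471.8, -72.3, 118.7]
ee_rot: [180.0, -0.0, -144.5]
force: [0.5, -0.1, 0.8]
gripper_width: 91.2
gripper_force: 0.0
```

Close firmly.

>>> send_rows([
  [[0,0,0.06,0,0],[0,0,0,0,0],[0,0,0,0,0],[0,0,0,0,0],[0,0,0,0,0]],
], squeeze=30)

```text
time_s: 4.7
ee_pos: [472.5, -72.5, 116.3]
ee_rot: [-179.9, 0.1, -144.4]
force: [5.5, -9.3, -1.9]
gripper_width: 60.8
gripper_force: 5.0
```

>>> send_rows([
  [[0,-0.03,0,0,0],[0,0,0,0,0],[0,0,0,0,0]],
])

```text
time_s: 4.95
ee_pos: [473.0, -73.3, 116.2]
ee_rot: [-179.9, 0.0, -144.4]
force: [0.8, -2.3, 5.0]
gripper_width: 58.1
gripper_force: 30.0
```

>>> send_rows([
  [[0,0,0,0.6,0],[0,0,0,0.6,0],[0,0,0,0.6,0],[0,0,0,0.6,0],[0,0,0,0.6,0]],
])

```text
time_s: 5.37
ee_pos: [473.1, -73.6, 116.2]
ee_rot: [-179.9, 0.1, -165.2]
force: [0.9, -2.8, 3.6]
gripper_width: 58.5
gripper_force: 30.0
```

```bash
python3 -c "
from h import *
s=env.state();print(s['qpos'],s['torque'],s['force'])
g=grab('side')
a=cv2.resize(g['pixels'][150:275,220:375],None,fx=3.6,fy=3.6,interpolation=2)
cv2.imwrite('pics/d.png',a[:,:,::-1])"
```

```text
[-1.01676741e+01  1.48202250e+01  1.10304735e+02 -8.34592272e-02
  5.47463428e+01 -1.14931831e+02] [-0.35455443 -0.18955696  0.1343084 ] [ 0.87470907 -2.7703222   3.55194223]
```

View pics/d.png

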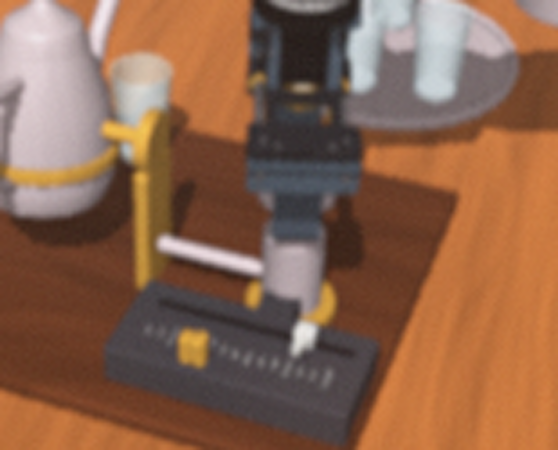

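The pointer followed the wheel: its tip moved from crop (303,355) to (296,353), with the mark at (193,347). The grip isn't slipping, so I'll carry on.

>>> send_rows([
  [[0,0,0,1,0],[0,0,0,1,0],[0,0,0,1,0],[0,0,0,1,0],[0,0,0,1,0]],
])

```text
time_s: 5.83
ee_pos: [473.1, -74.0, 116.2]
ee_rot: [-179.9, 0.1, 160.4]
force: [-0.5, -5.4, 3.9]
gripper_width: 58.0
gripper_force: 30.0
```

>>> send_rows([
  [[0,0,0,1,0],[0,0,0,1,0],[0,0,0,1,0],[0,0,0,1,0],[0,0,0,1,0]],
])

```text
time_s: 6.25
ee_pos: [472.8, -74.4, 116.2]
ee_rot: [-180.0, 0.2, 126.1]
force: [-0.4, -6.8, 6.0]
gripper_width: 58.0
gripper_force: 30.0
```

>>> send_rows([
  [[0,0,0,1,0],[0,0,0,1,0],[0,0,0,1,0],[0,0,0,1,0],[0,0,0,1,0]],
])

```text
time_s: 6.67
ee_pos: [472.4, -74.5, 116.2]
ee_rot: [180.0, 0.2, 91.7]
force: [-1.1, -6.3, 5.8]
gripper_width: 58.1
gripper_force: 30.0
```

>>> send_rows([
  [[0,0,0,1,0],[0,0,0,1,0],[0,0,0,1,0],[0,0,0,1,0],[0,0,0,1,0]],
])

```text
time_s: 7.08
ee_pos: [471.9, -74.4, 116.2]
ee_rot: [179.9, 0.2, 57.3]
force: [-2.3, -5.9, 7.3]
gripper_width: 58.2
gripper_force: 30.0
```

>>> send_rows([
  [[0,0,0,1,0],[0,0,0,1,0],[0,0,0,1,0],[0,0,0,1,0],[0,0,0,1,0]],
])

```text
time_s: 7.5
ee_pos: [471.6, -74.1, 116.2]
ee_rot: [179.9, 0.1, 22.9]
force: [-2.6, -5.4, 7.7]
gripper_width: 58.1
gripper_force: 30.0
```

>>> send_rows([
  [[0,0,0,1,0],[0,0,0,1,0],[0,0,0,1,0],[0,0,0,1,0],[0,0,0,0,0]],
])

```text
time_s: 7.92
ee_pos: [471.6, -73.7, 116.2]
ee_rot: [179.9, 0.1, -4.6]
force: [-3.6, -4.8, 8.1]
gripper_width: 58.3
gripper_force: 30.0
```

```bash
python3 -c "
from h import *
s=env.state();print(s['qpos'],s['torque'],s['force'])
g=grab('side')
a=cv2.resize(g['pixels'][220:275,240:335],None,fx=8,fy=8,interpolation=2)
cv2.imwrite('pics/e.png',a[:,:,::-1])"
```

```text
[-10.19657036  14.78662228 110.35957621  -0.12114725  54.9128024
  84.42904123] [-0.56772872  0.47244757 -0.13644039] [-3.64140495 -4.79427821  8.05724773]
```

View pics/e.png

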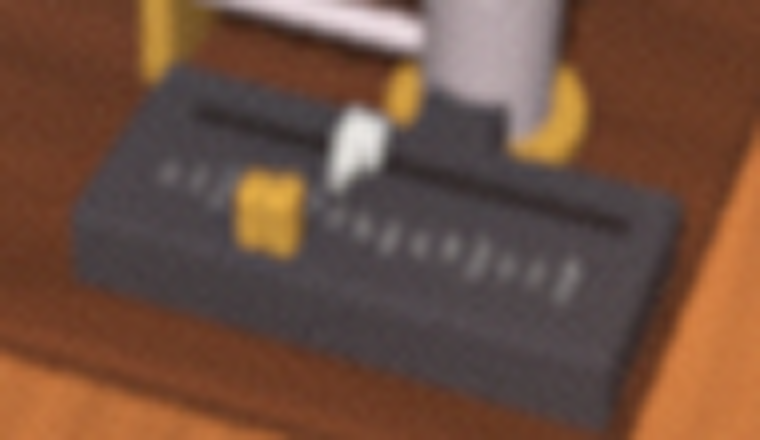

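The tip is now at crop (340,187) and the mark's top face is around (272,180), so it's still short of the mark.

```bash
python3 -c "
from h import *
g=dict(np.load('side.npz'));ex=np.array([np.cos(-.084),np.sin(-.084),0])
S=lambda x,y:(240+x/8,220+y/8)
for n,(x,y,z) in dict(tip=(340,187,56),tipb=(340,193,50),marktop=(270,180,74),outL=(240,250,50),outR=(296,256,50)).items(): print(n,ray(g,*S(x,y),z)@ex, ray(g,*S(x,y),z))
print('nib(top view)',np.array([516.2,13.8,62])@ex,'tip0 top',np.array([439.5,16,56])@ex)
"
```

```text
tip 497.33517702385905 [500.28104972  14.08702145  56.        ]
tipb 498.5013287180469 [501.17122512  10.76031325  50.        ]
marktop 513.0237335200966 [517.87149912  36.01601849  74.        ]
outL 519.2176147624066 [524.96417346  46.43046219  50.        ]
outR 501.13132838087483 [506.58231768  43.68012973  50.        ]
nib(top view) 513.2220797248244 tip0 top 436.60793549899455
```

>>> send_rows([
  [[0,0,0,1,0],[0,0,0,1,0],[0,0,0,1,0],[0,0,0,1,0],[0,0,0,1,0]],
])

```text
time_s: 8.38
ee_pos: [471.7, -73.3, 116.2]
ee_rot: [179.9, 0.0, -39.0]
force: [-2.9, -2.6, 8.1]
gripper_width: 58.1
gripper_force: 30.0
```

>>> send_rows([
  [[0,0,0,1,0],[0,0,0,1,0],[0,0,0,0.6,0],[0,0,0,0,0],[0,0,0,0,0]],
])

```text
time_s: 8.8
ee_pos: [471.9, -73.1, 116.2]
ee_rot: [180.0, -0.0, -56.6]
force: [-2.5, -2.1, 7.3]
gripper_width: 58.1
gripper_force: 30.0
```

```bash
python3 -c "
from h import *
s=env.state();print(s['qpos'],s['torque'],s['force'])
g=grab('side')
a=cv2.resize(g['pixels'][225:260,255:305],None,fx=15,fy=15,interpolation=2)
cv2.imwrite('pics/f.png',a[:,:,::-1])"
```

```text
[-1.01687968e+01  1.47907535e+01  1.10354985e+02 -3.46807654e-02
  5.48806432e+01  1.36468383e+02] [-0.15598951  0.31805218 -0.13141399] [-2.54141351 -2.0685541   7.27609619]
```

View pics/f.png

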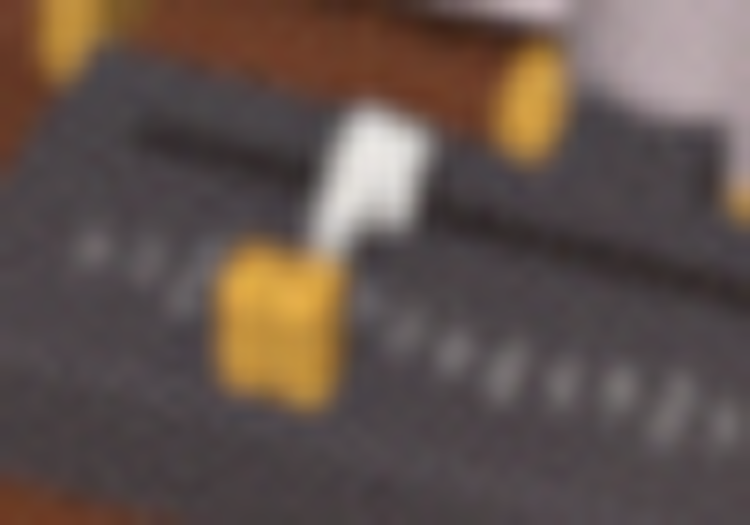

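The blade tip at crop (325,245) now reaches the mark's right half, and the side view is oblique here. I'll release, retreat and check from above.

>>> send_rows([
  [[0,0,0,0,1],[0,0,0,0,1],[0,0,0,0,1],[0,0,0,0,1],[0,0,0,0,1]],
])

```text
time_s: 9.27
ee_pos: [472.1, -72.8, 115.2]
ee_rot: [180.0, 0.0, -56.7]
force: [0.5, 0.3, -0.9]
gripper_width: 88.4
gripper_force: 0.0
```

>>> send_rows([
  [[0,0,-0.8,0,1],[0,0,-0.8,0,1],[0,0,-0.8,0,1],[0,0,-0.8,0,1],[0,0,0,0,1]],
])

```text
time_s: 9.68
ee_pos: [475.8, -73.4, 249.8]
ee_rot: [-179.5, -0.5, -56.7]
force: [0.4, -0.1, 0.6]
gripper_width: 91.4
gripper_force: 0.0
```

>>> send_rows([
  [[0.5,0.85,0,0,1],[0.5,0.85,0,0,1],[0.5,0.85,0,0,1],[0.5,0.85,0,0,1],[0.5,0.85,0,0,1]],
])

```text
time_s: 10.1
ee_pos: [384.1, -251.0, 243.1]
ee_rot: [-180.0, 0.0, -56.6]
force: [1.2, -0.3, 0.7]
gripper_width: 91.4
gripper_force: 0.0
```

>>> send_rows([
  [[0.5,0.85,0,0,1],[0.5,0.85,0,0,1],[0.5,0.85,0,0,1],[0,0,0,0,1],[0,0,0,0,1]],
])

```text
time_s: 10.52
ee_pos: [331.9, -357.2, 242.7]
ee_rot: [-180.0, 0.1, -56.9]
force: [0.5, 0.3, 0.1]
gripper_width: 91.0
gripper_force: 0.0
```

```bash
python3 -c "
from h import *
f=grab('top');g=grab('side')
a=cv2.resize(f['pixels'][198:258,240:290],None,fx=10,fy=10,interpolation=2)
cv2.imwrite('pics/g.png',a[:,:,::-1])"
```

```text
(no output)
```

View pics/g.png

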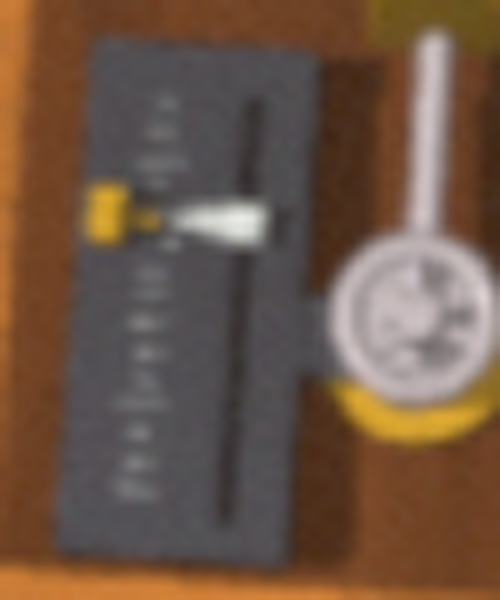

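The tip at (175,221) faces the nib at (148,221), with the stand's y axis sloping slightly. I'll check this at sub-pixel level.

```bash
python3 -c "
from h import *
f=dict(np.load('top.npz'));g=dict(np.load('side.npz'));ex=np.array([np.cos(-.08),np.sin(-.08),0])
p=f['pixels'].astype(float);sub=slice(210,228)
def cen(w,c0,c1):
    w=w[sub,c0:c1];yy,xx=np.mgrid[210:228,c0:c1];return (xx*w).sum()/w.sum(),(yy*w).sum()/w.sum()
Y=np.clip(p[...,0]-p[...,2]-25,0,None); W=np.clip(p.min(2)-110,0,None)
for n,c,zs in (('clip',cen(Y,247,254),(68,74)),('nib',cen(Y,253,257),(56,62,68)),('ptr',cen(W,257,268),(56,62)),('blade',cen(W,257,262),(56,60))):
  print(n,np.round(c,2),[round(float(ray(f,*c,z)@ex),1) for z in zs])
s=env.state();print(s['force'],s['time_s'])
"
```

```text
clip [249.7  218.33] [516.3, 515.6]
nib [253.94 219.5 ] [514.4, 513.7, 513.0]
ptr [262.22 219.7 ] [515.5, 514.8]
blade [259.73 219.55] [515.5, 515.0]
[-0.07407791  0.63590434 -0.70662228] 10.6167
```

```bash
python3 -c "
from workcell import env
print(env.job_done())"
```

```text
the job is handed in; nothing more can be done
None
```

I turned the handwheel about 4.75 rad clockwise in a single grasp, and the pointer now sits about 1–2 mm from the set mark by the top camera; the wheel is released, the arm is clear, and the job was handed in at about 10.6 s, with no verdict returned.

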